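Rebuild the honey extractor's foot bearing

TASK

Rebuild the extractor's foot bearing on the grey foot in the sliding tray: first pull the upright steel pin out of its tight cutout in the orange case and stand it fully home in the foot's socket, then thread onto it, in this order from the bottom, the brass washer, the good steel bearing and the blue collar, each lying flat on the one before. Leave the rusty worn bearing, the screwdriver and the pliers where they lie, and let go of everything at the end.

Things in the scene. Friction and masses are not known exactly. Their poses are not given: they have to be found in the camera images.
- pin: Bright steel pin, round, 16 mm diameter, 78 mm long, 120 g; origin: centre of its lower end, z along it, up. Lowest 3 mm and top 5 mm tapered (top face 8 mm across). At first it stands upright 30 mm deep in the orange case's cutout, upper 48 mm protruding, pinched by two sprung rubber cheeks: 3 to 12 N pull it straight up, small wiggles help.
- case: Orange spare-part case with black inlays, 130 x 100 mm (its x, y), 40 mm high, fixed to the bench. Origin: centre of its underside. The pin's cutout is at its centre, floor 10 mm above the underside, about 1 mm play along its x, rubber cheeks along its y.
- foot: Grey bearing foot, block 90 x 90 mm, 40 mm high, four bolt heads near its corners, fixed in a low green tray (170 x 170 mm, rim 20 mm above tray floor) that stays put on its runners (stiff, over 50 N). Origin: centre of its underside, z up. In the centre of its top a round socket, 18 mm diameter, 30 mm deep (floor 10 mm above the origin), 3 mm chamfer; the seated pin protrudes 48 mm.
- washer: Brass thrust washer with six dark dots on one face, outer diameter 56 mm, bore 22 mm, 14 mm thick, 250 g, lying flat. Origin: centre of its underside, z up through the bore.
- bearing: Good bearing: bright steel ring with a black seal on each face, outer diameter 52 mm, bore 22 mm, 15 mm thick, 180 g, lying flat. Origin: centre of its underside, z up.
- collar: Blue plastic collar, a plain ring, outer diameter 44 mm, bore 22 mm, 15 mm thick, 30 g, lying flat. Origin: centre of its underside, z up.
- worn_bearing: Worn-out bearing: same size as the good one but rusty brown, lying flat; to be left alone. Origin: centre of its underside.
- screwdriver: Stubby wooden-handled screwdriver about 100 mm long, lying along its x axis; to be left alone.
- pliers: Chrome pliers about 150 mm long and 45 mm wide, lying along their x axis (jaws to +x, handles to -x, origin at the pivot); to be left alone.
Not all that is in view belongs to the job. What is shaped like the bearing but red or turquoise is not meant.

How it is judged:
By the outcome, as a careful person would: the job done as asked, in the order asked, and still so for the second after the job is handed in, with the robot touching nothing.
It also fails if it takes over 128 s, if anything falls off the work surface, if the arm or the gripper's body presses on something with over 40 N, if the wrist force passes 120 N, or if a joint passes its speed limit or range.

ROBOT

A 6-joint arm with a two-finger parallel gripper is mounted at the origin on the work surface. World frame = base frame: x ahead of the robot, y to its left, z up, the work surface at z = 0. Lengths are in m, angles in rad, forces in N, time in s.
With the tool pointing down it reaches from about 0.375 to 0.9 m from the base axis. Payload 3.1 kg.
Tool frame: the origin (TCP) lies at the centre of the arm's flange, where the gripper is bolted on; the fingertips stand 173 mm ahead of it and the grasp point (between the pads) lies 155 mm ahead of it (tip_extent is the distance from the TCP to the fingertips, in m); z points along the fingers, y is the direction in which the jaws open and shut (so a half turn about z gives the same grasp; the last joint's range is limited). The gripper opens to 85 mm and grips with 20 to 120 N. Pads are 22 mm wide; open, the fingers measure 114 mm over their backs; the gripper's body (76 mm by 85 mm) begins 54 mm behind the grasp point. The pads swing forward as they close: fully open they stand 13 mm farther back than shut.
Start: joints at [-1.472, 0.527, 1.433, -0, 1.181, -0.178], TCP at [0.171, -0.601, 0.405] pointing down, gripper open.
Joint ranges: [-3.08, 3.08], [-0.75, 2.2], [0.22, 2.44], [-1.43, 4.57], [0, 2.65], [-2.85, 2.85]. Speed limits (rad/s): [2.79, 2.79, 3.14, 3.14, 3.14, 3.14].

INTERFACE

Orientations are given as a unit quaternion [x, y, z, w].
In Python, from station import sense, snapshot, sign_off, tip_extent gives the robot as it stands. The module is installed in compiled form; this text tells all that it offers.
- The arm moves only by the tool servo_tool, never from a script. Its argument "rows" is a list of rows, each a list of 3 entries, a list of its own where there are three numbers: the shift along the tool's x, y, z in mm, then the turn about the tool's z in degrees, then the opening, from -1 (shut) to 1 (fully open), so that 0 is half open. A call has 1 to 8 rows; each row is the pose to reach, as a shift and turn from the pose measured when the call began, along the tool's axes at that moment; what a row does not reach only later rows make up. A row lasts 1/10 s, in which the tool goes at most 50 mm and 8.59 degrees, less where a joint would pass 70% of its speed; a pose out of reach is approached as far as the arm can. A call with a gripper value outside its range is refused whole. The fingers move at their own pace and stop on an object; "force" is the grip in N (left out, the last holds). Time passes only in rows, so rows that repeat a pose let the fingers close. It gives the time, the measured TCP pose, the force and the opening at its end, in the units of the state.
- sense(): the state, without advancing time (a new reading comes with each control period).
- snapshot(name): name is "side" or "top" or "wrist"; returns a dict with "image" (400x640x3 uint8, blue, green, red), "z_map" (400x640 float32, m along the optical axis (not along the pixel's ray), 0 where there is no reading), "vertical_fov" (degrees; the focal length in pixels is half the picture's height over the tangent of half this angle, whatever the lens; pixels are square), "cx", "cy" (the principal point, pixels), "cam_to_world" (4x4, takes a point from camera to world coordinates). Camera axes: x right, y down, z forward; pixel columns grow to the right and rows downward; lengths in m; the calibration is good to about 2 mm. A picture is of the moment at which its call begins.
- sign_off(): hands the job in, once; it reports no verdict.
The state is a dict: "t": time; "q": joint angles; "qd": joint speeds; "tau": joint torques, N m; "tcp_pos": TCP position; "tool_rot": TCP orientation; "force": force on the tool from outside, world axes, zero at the start; "ft_torque": the same for the moment, N m; "finger_gap": opening from 0.0 (shut) to 1.0 (fully open).
Only numpy, scipy, OpenCV 4.12 (cv2) and the standard library are available. Lean on these libraries where they do the work, as an engineer would, in place of code of your own. Each camera call takes 0.05 s, during which the arm holds its last target. There are 200 camera calls.

## Working session

There is one attempt and no reset: what is moved stays moved. The work goes in short steps, Python scripts to look and compute and a tool call to move; the robot and the scene stay as the last step left them, time stands still between calls to the robot, and variables do not carry over. Pictures are saved under pics/ and viewed, about 12 in all and at most 16, crops included, and the job is handed in when it is done.

Besides the shell and the picture viewer there is one more tool, called after "Call:" as name(argument=value, ...) on one line, values as JSON. servo_tool: Moves the arm, as the interface text tells. Its arguments: {"type":"object","properties":{"rows":{"type":"array"},"force":{"type":"number"}},"required":["rows"]}

```bash
mkdir -p pics
cat > h.py <<'E'
import numpy as np, cv2
from station import sense, snapshot, sign_off, tip_extent
def cam(s):
    f=200/np.tan(np.radians(s["vertical_fov"])/2); return f,s["cx"],s["cy"],np.array(s["cam_to_world"])
def cloud(s):
    f,cx,cy,T=cam(s); z=s["z_map"]; v,u=np.mgrid[:400,:640]
    p=np.stack([(u-cx)/f*z,(v-cy)/f*z,z],-1)@T[:3,:3].T+T[:3,3]
    p[z==0]=np.nan; return p
def proj(s,P):
    f,cx,cy,T=cam(s); p=(np.atleast_2d(P)-T[:3,3])@T[:3,:3]
    return np.c_[p[:,0]/p[:,2]*f+cx,p[:,1]/p[:,2]*f+cy]
def on_plane(s,u,v,h):
    f,cx,cy,T=cam(s); d=T[:3,:3]@np.array([(u-cx)/f,(v-cy)/f,1]); o=T[:3,3]
    return o+d*(h-o[2])/d[2]
E
python3 - <<'E'
from h import *
st=sense(); print(st, tip_extent)
for n in("top","side"):
    s=snapshot(n); cv2.imwrite(f"pics/{n}0.png",s["image"]); np.save(f"pics/{n}0.npy",s,allow_pickle=True)
    print(n,cam(s))
E
```

```text
{'t': 0.0, 'q': array([-1.47152635e+00,  5.28459967e-01,  1.43389978e+00,  2.24154456e-05,
        1.18141860e+00, -1.78514627e-01]), 'qd': array([-2.15296166e-03,  8.16662687e-04, -6.81916384e-05,  1.64231380e-03,
       -7.90670913e-04, -1.02418695e-03]), 'tau': array([-2.88963733e-03, -4.42362213e+01, -1.78024507e+01, -2.68997892e-04,
        8.46293871e-03, -1.73140734e-05]), 'tcp_pos': array([ 0.1713783 , -0.60068413,  0.40373783]), 'tool_rot': array([ 9.90369959e-01,  1.38441861e-01,  5.36458915e-05, -1.09158119e-03]), 'force': array([ 0.27448413,  0.64834142, -0.35840014]), 'ft_torque': array([ 0.02506759, -0.03633625,  0.01164687]), 'finger_gap': 1.0007209875997065} 0.1734
top (np.float64(464.42872579582024), 324.7877614528254, 193.71271002955422, array([[-2.03684408e-02, -9.98466902e-01,  5.14681659e-02,
         5.42116980e-01],
       [-9.99739024e-01,  2.08729828e-02,  9.28452309e-03,
         8.97564830e-04],
       [-1.03445832e-02, -5.12656227e-02, -9.98631476e-01,
         1.16115659e+00],
       [ 0.00000000e+00,  0.00000000e+00,  0.00000000e+00,
         1.00000000e+00]]))
side (np.float64(372.3850258533967), 316.74197356373514, 198.1960970964749, array([[-0.99811342, -0.03218847,  0.05228295,  0.5732385 ],
       [-0.05978901,  0.70319047, -0.70848319,  0.53804732],
       [-0.01395988, -0.71027253, -0.70378836,  0.59059196],
       [ 0.        ,  0.        ,  0.        ,  1.        ]]))
```

View pics/top0.png

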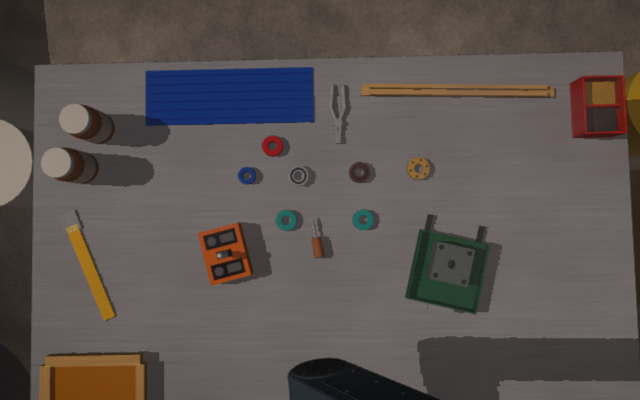

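View pics/side0.png

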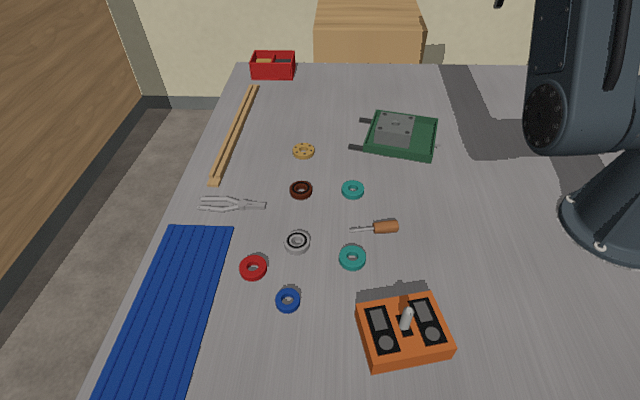

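Top picture: brass washer at (419,168), rusty bearing (360,172), bright steel bearing (299,176), blue collar (247,176), pin/case (225,254), and foot (452,264). Possible mix-ups: for the bearing, the rusty ring (360,172), red (272,146) and turquoise (287,220), (364,220); for the collar, the blue mat (230,97). Choices by description: steel ring with black seal at (299,176), blue ring at (247,176).

Run:
```python
from h import *
S={n:np.load(f"pics/{n}0.npy",allow_pickle=True).item() for n in("top","side")}
s=S["top"];im=s["image"]
cv2.imwrite("pics/crop.png",cv2.resize(im[130:315,190:500],None,fx=2.5,fy=2.5,interpolation=cv2.INTER_CUBIC))
P=cloud(s)
sub=P[130:315,190:500]
print("table z",np.nanmedian(sub[...,2]))
# rings from top: points with z 8..22mm near px, centre of outer contour
for nm,(u,v),h in(("washer",(419,168),.014),("worn",(360,172),.015),("bearing",(299,176),.015),("collar",(247,176),.015)):
    w=P[v-18:v+19,u-18:u+19]; m=(w[...,2]>.008)
    vv,uu=np.nonzero(m); 
    (c,r)=cv2.minEnclosingCircle(np.c_[uu,vv].astype(np.float32))
    print(nm,m.sum(),"px",c[0]+u-18,c[1]+v-18,r,"world",on_plane(s,c[0]+u-18,c[1]+v-18,h).round(4),"z",np.nanmedian(w[m][:,2]).round(4))
for n in S:
    P=cloud(S[n]); z=P[...,2]
    for nm,c,lo,hi in(("pin",(0.41,.23),.055,.1),("case",(.41,.23),.034,.048),("foot",(.4,-.28),.036,.06)):
        m=(z>lo)&(z<hi)&(np.hypot(P[...,0]-c[0],P[...,1]-c[1])<.09)
        q=P[m]
        if len(q)<3: print(n,nm,len(q));continue
        r=cv2.minAreaRect(q[:,:2].astype(np.float32)*1000)
        print(n,nm,len(q),q.mean(0).round(4),"z",q[:,2].min().round(4),q[:,2].max().round(4),r)
    for nm,xy,h in(("washer",0,0),):
        pass
```

```text
table z 0.0005169637881066169
washer 340 px 417.7368412017822 167.7894744873047 11.328121185302734 world [ 0.6607 -0.2198  0.014 ] z 0.0138
worn 279 px 358.8076915740967 171.73077011108398 10.3383150100708 world [ 0.6539 -0.0738  0.015 ] z 0.0148
bearing 279 px 297.8076915740967 175.26922988891602 10.338316917419434 world [0.6483 0.0775 0.015 ] z 0.0149
collar 184 px 246.25 175.0 8.80705738067627 world [0.6517 0.2054 0.015 ] z 0.0143
top pin 56 [0.4621 0.2558 0.0798] z 0.0551 0.0897 ((461.0677795410156, 257.4834289550781), (14.968759536743164, 15.3858060836792), 61.3478889465332)
top case 1534 [0.4427 0.251  0.0401] z 0.0342 0.0479 ((445.7790222167969, 254.02252197265625), (98.15026092529297, 101.37325286865234), 13.358067512512207)
top foot 1536 [ 0.4262 -0.2832  0.0532] z 0.0361 0.0597 ((394.6954345703125, -276.469970703125), (169.1756591796875, 157.83094787597656), 76.04681396484375)
side pin 185 [0.4635 0.261  0.0761] z 0.055 0.0893 ((462.2535400390625, 257.9662170410156), (15.58588981628418, 15.48067569732666), 1.446620225906372)
side case 3372 [0.4423 0.2554 0.0398] z 0.034 0.0478 ((445.8912658691406, 253.16015625), (99.01958465576172, 101.2515640258789), 13.653336524963379)
side foot 905 [ 0.4312 -0.2752  0.0509] z 0.036 0.0562 ((401.60687255859375, -278.1264343261719), (95.45550537109375, 148.09762573242188), 76.87261962890625)
```

View pics/crop.png

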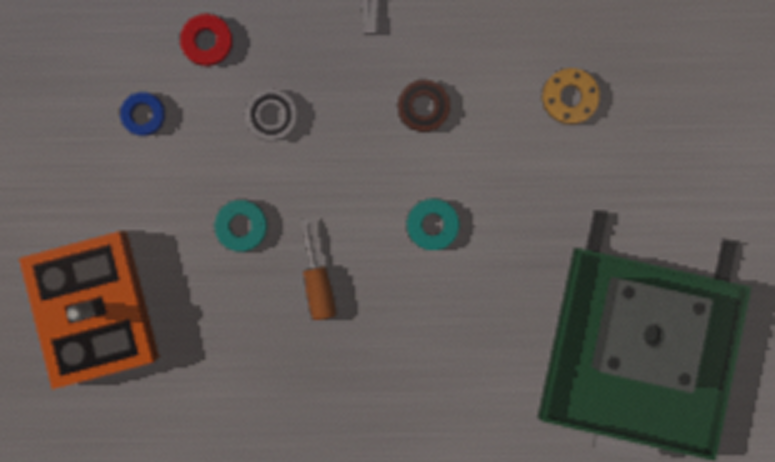

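The crop confirms the choices: bright ring with black seal at crop (270,115), brown worn one (424,105), brass with dots (571,96), blue collar (142,113). Next I refine the case and foot positions and locate the wrist camera.

```bash
cat >> h.py <<'E'
from scipy.spatial.transform import Rotation as R
def goto(xy,z,yaw):
    """shift in tool axes (mm) and turn (deg) from present pose to TCP at xy,z with tool-x yaw deg"""
    st=sense(); Rm=R.from_quat(st["tool_rot"]).as_matrix()
    d=Rm.T@(np.r_[xy,z]-st["tcp_pos"])*1000
    y=np.degrees(np.arctan2(Rm[1,0],Rm[0,0])); t=-((yaw-y+180)%360-180)
    return d.round(1),round(t,1),"yaw now",round(y,2)
E
python3 - <<'E'
from h import *
st=sense();s=snapshot("wrist");T=np.eye(4);T[:3,:3]=R.from_quat(st["tool_rot"]).as_matrix();T[:3,3]=st["tcp_pos"]
print("cam in tcp",(np.linalg.inv(T)@np.array(s["cam_to_world"])).round(4),s["vertical_fov"],s["cx"],s["cy"],tip_extent)
for n in("top","side"):
    s=np.load(f"pics/{n}0.npy",allow_pickle=True).item();P=cloud(s);z=P[...,2];hsv=cv2.cvtColor(s["image"],cv2.COLOR_BGR2HSV)
    near=lambda c,r:np.hypot(P[...,0]-c[0],P[...,1]-c[1])<r
    m=near((.445,.25),.1)&(z>.034)&(z<.048); print(n,"case",cv2.minAreaRect(P[m][:,:2].astype(np.float32)*1000),np.median(P[m][:,2]))
    m=near((.41,-.29),.09)&(z>.035)&(hsv[...,1]<60); q=P[m]; print("foot",len(q),cv2.minAreaRect(q[:,:2].astype(np.float32)*1000),np.percentile(q[:,2],[5,50,95]))
    m=near((.462,.257),.03)&(z>.06); q=P[m]; print("pin z bins")
    for a in(.06,.07,.08,.086):
        k=q[(q[:,2]>a)&(q[:,2]<a+.01)]; print(a,len(k),k.min(0).round(4),k.max(0).round(4))
E
```

```text
cam in tcp [[ 1.200e-03 -9.604e-01 -2.787e-01  7.120e-02]
 [ 1.000e+00  1.300e-03 -2.000e-04  5.000e-04]
 [ 6.000e-04 -2.787e-01  9.604e-01  3.050e-02]
 [ 0.000e+00  0.000e+00  0.000e+00  1.000e+00]] 58.98805819678826 318.8815761808165 196.9010885382249 0.1734
top case ((461.1912536621094, 257.85528564453125), (130.0977783203125, 101.55361938476562), 13.939244270324707) 0.04005544580391929
foot 1504 ((408.0332946777344, -280.9831848144531), (91.66261291503906, 169.3376922607422), 76.27581787109375) [0.04901128 0.0540698  0.05745287]
pin z bins
0.06 8 [0.4567 0.2504 0.0629] [0.4689 0.26   0.0681]
0.07 8 [0.456  0.2497 0.0712] [0.4674 0.2642 0.0797]
0.08 36 [0.4539 0.2512 0.0807] [0.4678 0.2658 0.0897]
0.086 20 [0.4565 0.2529 0.086 ] [0.4658 0.2647 0.0897]
side case ((461.6631164550781, 257.0726623535156), (131.416748046875, 101.9095230102539), 14.084622383117676) 0.0398045735101924
foot 915 ((429.7197265625, -284.8052673339844), (95.63069915771484, 90.23779296875), 76.27938079833984) [0.03889692 0.05260253 0.05466612]
pin z bins
0.06 39 [0.4553 0.2555 0.0612] [0.4698 0.2656 0.0697]
0.07 36 [0.4559 0.2558 0.0705] [0.4697 0.2654 0.0799]
0.08 91 [0.4545 0.2501 0.0802] [0.4695 0.2655 0.0893]
0.086 34 [0.4571 0.2527 0.0861] [0.4673 0.2616 0.0893]
```

Run:
```python
from h import *
print(goto((.43,-.285),.35,-13.7))
```

```text
(array([ 335.3, -232.7,   54.4]), np.float64(29.6), 'yaw now', np.float64(15.91))
```

Call:
servo_tool(rows=[[[48,-33,8],5,0.6],[[96,-66,16],10,0.6],[[144,-99,24],15,0.6],[[192,-132,32],20,0.6],[[240,-165,40],25,0.6],[[288,-198,48],29,0.6],[[335.3,-232.7,54.4],29.6,0.6],[[335.3,-232.7,54.4],29.6,0.6]])

```text
t: 0.95
tcp_pos: [0.4235, -0.2926, 0.3512]
tool_rot: [0.993, -0.119, -0.0, -0.001]
force: [1.0, -0.7, 0.7]
finger_gap: 0.801
```

```bash
cat >> h.py <<'E'
def wr(name,xy,half=None,f=1):
    s=snapshot("wrist"); cv2.imwrite("pics/"+name,s["image"]); np.save("pics/"+name[:-4]+".npy",s,allow_pickle=True); return s
E
python3 - <<'E'
from h import *
st=sense();print(st["t"],st["tcp_pos"],st["finger_gap"],tip_extent)
s=wr("wfoot.png",0);P=cloud(s);z=P[...,2]
near=np.hypot(P[...,0]-.43,P[...,1]+.285)<.075
m=near&(z>.045)&(z<.065);q=P[m];print(len(q),np.percentile(q[:,2],[5,50,95]),cv2.minAreaRect(q[:,:2].astype(np.float32)*1000))
h=near&(z<.035)&(np.hypot(P[...,0]-.43,P[...,1]+.285)<.025);print("hole pts",h.sum(),np.nanmedian(P[h],0) if h.any() else 0)
print(goto((.43,-.285),.35,-13.7))
E
```

```text
0.95 [ 0.42348388 -0.29260231  0.35117102] 0.8012209207187285 0.1734
12835 [0.05300057 0.05429422 0.05547007] ((427.87115478515625, -286.33154296875), (90.3248062133789, 90.79544067382812), 76.23828887939453)
hole pts 272 [ 0.42408709 -0.28511322  0.02460092]
(array([ 3.4, -2.4,  0.2]), np.float64(0.3), 'yaw now', np.float64(-13.44))
```

View pics/wfoot.png

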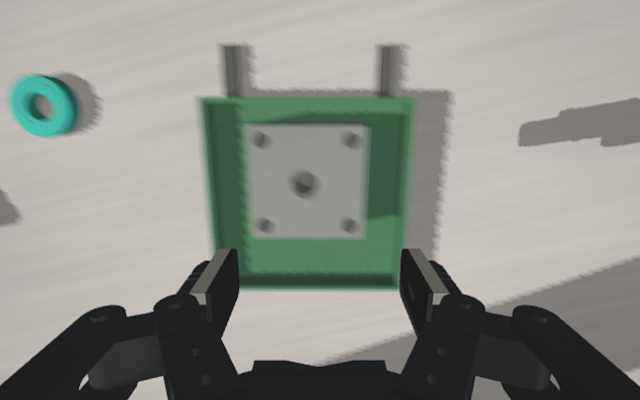

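The wrist view shows the foot socket at (304,183) and four bolt heads near the corners, slightly motion-blurred. I'll let it settle and measure again.

Call:
servo_tool(rows=[[[3.4,-2.4,0],0.3,0.2],[[3.4,-2.4,0],0.3,0.2],[[3.4,-2.4,0],0.3,0.2],[[3.4,-2.4,0],0.3,0.2]])

```text
t: 1.4
tcp_pos: [0.4294, -0.2864, 0.3504]
tool_rot: [0.993, -0.121, -0.0, -0.004]
force: [0.3, -0.5, -0.3]
finger_gap: 0.6
```

Run:
```python
from h import *
st=sense();print(st["t"],st["tcp_pos"],st["finger_gap"],tip_extent)
s=wr("wfoot2.png",0);P=cloud(s);z=P[...,2];c=np.array([.428,-.286])
near=np.hypot(P[...,0]-c[0],P[...,1]-c[1])<.075
m=near&(z>.045)&(z<.065);q=P[m];print(len(q),np.percentile(q[:,2],[5,50,95]),cv2.minAreaRect(q[:,:2].astype(np.float32)*1000))
# dark hole in image
g=cv2.cvtColor(s["image"],cv2.COLOR_BGR2GRAY)
u,v=proj(s,[*c,.0543])[0];print("foot px",u,v)
u,v=int(u),int(v);w=g[v-25:v+26,u-25:u+26];med=np.median(w);m=(w<med*.8).astype(np.uint8)
n,l,stt,cc=cv2.connectedComponentsWithStats(m)
for i in range(1,n):
    if stt[i,4]>20: print(stt[i],cc[i]+[u-25,v-25],on_plane(s,*(cc[i]+[u-25,v-25]),.0543))
cv2.imwrite("pics/holecrop.png",cv2.resize(s["image"][v-75:v+75,u-80:u+80],None,fx=4,fy=4))
print(goto((.461,.2575),.30,14))
```

```text
1.4 [ 0.42942764 -0.28641061  0.35038734] 0.6004386805426419 0.1734
12712 [0.05297577 0.05428837 0.05543167] ((428.0291748046875, -286.4614562988281), (90.39728546142578, 90.65898895263672), 76.21922302246094)
foot px 321.35640374388055 191.2144533425662
[ 12  12  26  28 525] [319.69142857 191.20190476] [ 0.42831661 -0.28474279  0.0543    ]
(array([ -99.8, -535.2,   54.6]), np.float64(-27.9), 'yaw now', np.float64(-13.88))
```

View pics/holecrop.png

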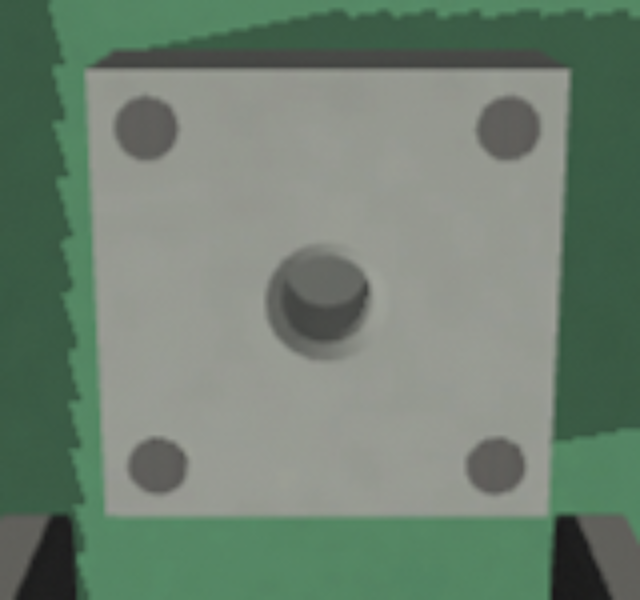

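The crop shows the socket centred at (320,301), coinciding with the foot's centre, yaw −13.8°. Now to the pin.

Call:
servo_tool(rows=[[[-9,-48,0],-2,0.1],[[-18,-96,0],-5,0.1],[[-27,-144,0],-7.5,0.1],[[-36,-192,0],-10,0.1],[[-45,-240,0],-12.5,0.1],[[-54,-288,0],-15,0.1],[[-63,-336,0],-17.5,0.1],[[-72,-384,0],-20,0.1]])

```text
t: 2.25
tcp_pos: [0.4519, 0.1044, 0.3538]
tool_rot: [0.999, 0.053, 0.001, -0.004]
force: [0.5, -0.7, -0.6]
finger_gap: 0.549
```

Run:
```python
from h import *
print(goto((.461,.2575),.30,14))
```

```text
(array([  25.1, -150.9,   54.9]), np.float64(-7.9), 'yaw now', np.float64(6.08))
```

Call:
servo_tool(rows=[[[7,-40,14],-2,0.1],[[14,-80,28],-4,0.1],[[21,-120,42],-6,0.1],[[25.1,-150.9,54.9],-7.9,0.1],[[25.1,-150.9,54.9],-7.9,0.1],[[25.1,-150.9,54.9],-7.9,0.1],[[25.1,-150.9,54.9],-7.9,0.1]])

```text
t: 2.95
tcp_pos: [0.4613, 0.2562, 0.3003]
tool_rot: [0.993, 0.121, 0.001, -0.003]
force: [0.3, -0.4, 0.2]
finger_gap: 0.554
```

Run:
```python
from h import *
st=sense();print(st["t"],st["tcp_pos"],st["finger_gap"])
s=wr("wpin.png",0);P=cloud(s);z=P[...,2];c=np.array([.461,.2575])
near=np.hypot(P[...,0]-c[0],P[...,1]-c[1])<.1
m=near&(z>.034)&(z<.046);print("case",cv2.minAreaRect(P[m][:,:2].astype(np.float32)*1000))
near=np.hypot(P[...,0]-c[0],P[...,1]-c[1])<.025
for a in(.05,.06,.07,.08,.086):
    k=P[near&(z>a)&(z<a+.01)]
    if len(k):print(a,len(k),k.min(0).round(4),k.max(0).round(4),cv2.minEnclosingCircle(k[:,:2].astype(np.float32)*1000))
print(goto((.461,.2575),.225,14))
```

```text
2.95 [0.46133547 0.25619792 0.30031819] 0.5541994195891287
case ((460.97247314453125, 257.24884033203125), (130.4470672607422, 100.38602447509766), 13.95584487915039)
0.05 104 [0.4606 0.2499 0.0501] [0.4696 0.2651 0.0599] ((462.34918212890625, 257.5303039550781), 7.7798662185668945)
0.06 116 [0.46   0.2498 0.06  ] [0.4696 0.2651 0.0699] ((461.9545593261719, 257.4449157714844), 7.905027866363525)
0.07 138 [0.4601 0.2498 0.0702] [0.4696 0.2651 0.08  ] ((461.9615478515625, 257.4546813964844), 7.863818645477295)
0.08 608 [0.4539 0.2498 0.0802] [0.4696 0.2651 0.0899] ((461.8680725097656, 257.2261962890625), 8.024675369262695)
0.086 311 [0.456  0.2516 0.086 ] [0.4679 0.2633 0.0899] ((462.1672058105469, 257.39227294921875), 6.461556434631348)
(array([-0.3, -1. , 75.5]), np.float64(-0.2), 'yaw now', np.float64(13.84))
```

View pics/wpin.png

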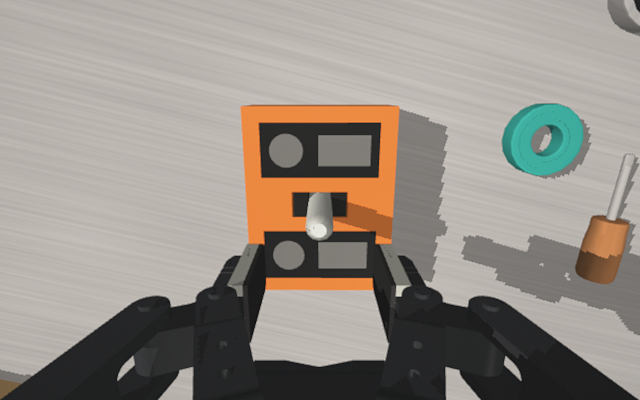

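The wrist view shows the upright pin, its top at (319,231), in the cutout at (319,204). All fits agree: pin axis at (0.462, 0.2574). Descending with the jaws along the case's y.

Call:
servo_tool(rows=[[[0,-1,25],-0.2,0.1],[[0.3,-1.1,50],-0.2,0.1],[[0.4,-1.1,70],-0.2,0.1],[[0.4,-1.1,77],-0.2,0.1],[[0.4,-1.1,77],-0.2,0.1],[[0.4,-1.1,77],-0.2,0.1]], force=40)

```text
t: 3.6
tcp_pos: [0.4622, 0.2574, 0.2243]
tool_rot: [0.993, 0.122, 0.002, -0.004]
force: [0.9, 0.8, -0.1]
finger_gap: 0.554
```

Call:
servo_tool(rows=[[[0,0,0],0,-0.5],[[0,0,0],0,-1],[[0,0,0],0,-1],[[0,0,0],0,-1],[[0,0,0],0,-1],[[0,0,0],0,-1]], force=60)

```text
t: 4.2
tcp_pos: [0.4626, 0.2574, 0.2255]
tool_rot: [0.993, 0.122, 0.003, -0.004]
force: [-1.3, -1.5, 5.6]
finger_gap: 0.164
```

Run:
```python
from h import *
print(goto((.462,.2574),.3,14)); st=sense(); print(st["tcp_pos"],st["force"],st["ft_torque"],st["finger_gap"],st["t"])
```

```text
(array([ -0.1,  -0.6, -74.5]), np.float64(0.0), 'yaw now', np.float64(14.01))
[0.46264024 0.25742067 0.22545965] [-1.32246614 -1.47571084  5.59770919] [-0.28590765  0.05467935  0.00072792] 0.16419263416974025 4.2
```

Call:
servo_tool(rows=[[[0,0,-4],0,-1],[[0,0,-8],0,-1],[[0,0,-12],0,-1],[[0,0,-16],0,-1],[[0,0,-20],0,-1],[[0,0,-24],0,-1]])

```text
t: 4.8
tcp_pos: [0.4624, 0.2572, 0.2497]
tool_rot: [0.993, 0.122, 0.003, -0.004]
force: [0.5, -0.2, -4.6]
finger_gap: 0.168
```

Call:
servo_tool(rows=[[[0,0,-8],0,-1],[[0,0,-20],0,-1],[[0,0,-40],0,-1],[[0,0,-65],0,-1],[[0,0,-90],0,-1],[[0,0,-90],0,-1],[[0,0,-90],0,-1]])

```text
t: 5.5
tcp_pos: [0.4618, 0.2566, 0.3409]
tool_rot: [0.993, 0.122, 0.004, -0.004]
force: [1.0, -0.1, -1.6]
finger_gap: 0.166
```

Run:
```python
from h import *
st=sense(); print(st["tcp_pos"],st["tool_rot"],st["force"],st["finger_gap"],st["t"])
s=snapshot("side");im=s["image"]
c=st["tcp_pos"]+[0,0,-.155];u,v=proj(s,c)[0].astype(int);print(u,v)
cv2.imwrite("pics/grip.png",cv2.resize(im[max(0,v-70):v+80,max(0,u-80):u+80],None,fx=4,fy=4))
P=cloud(s);near=(np.hypot(P[...,0]-c[0],P[...,1]-c[1])<.02)&(P[...,2]<c[2]-.02)&(P[...,2]>c[2]-.09)
q=P[near];print(len(q))
for a in np.arange(c[2]-.08,c[2]-.02,.01):
    k=q[(q[:,2]>a)&(q[:,2]<a+.01)]
    if len(k):print(a.round(3),len(k),k.mean(0).round(4),np.ptp(k[:,0]).round(4),k[:,2].min().round(4))
print(goto((.428,-.2863),st["tcp_pos"][2],-13.8))
```

```text
[0.46182085 0.256556   0.34090353] [ 0.99251009  0.12202379  0.00438286 -0.00383357] [ 1.01409313 -0.0506146  -1.63625008] 0.165697161419217 5.5
420 270
128
0.126 39 [0.4638 0.2629 0.1323] 0.0136 0.1284
0.136 49 [0.4634 0.2626 0.141 ] 0.0147 0.136
0.146 39 [0.4646 0.2622 0.1497] 0.014 0.146
0.156 1 [0.4691 0.2549 0.1636] 0.0 0.1636
(array([-163.9,  518.4,   -5.5]), np.float64(27.8), 'yaw now', np.float64(14.01))
```

View pics/grip.png

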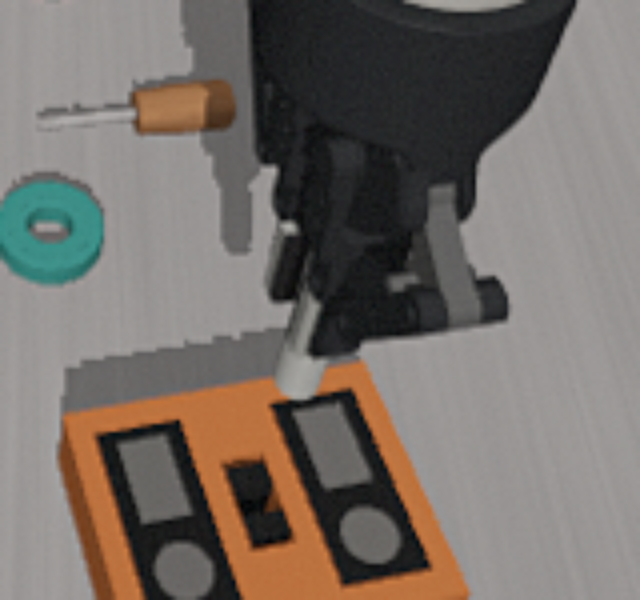

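The crop shows the pin upright between the jaws, clear of the case, with the cutout empty. The tool has a small tilt (0.6°), so I'll aim the pin tip rather than the flange.

```bash
cat >> h.py <<'E'
def aim(xy,z,yaw,L):
    """shift so that the point L ahead of the TCP gets to xy,z"""
    st=sense(); Rm=R.from_quat(st["tool_rot"]).as_matrix(); p=st["tcp_pos"]+Rm[:,2]*L
    d=Rm.T@(np.r_[xy,z]-p)*1000; y=np.degrees(np.arctan2(Rm[1,0],Rm[0,0]))
    print("t",round(st["t"],2),"point",p.round(4),"tilt",(Rm[:2,2]*1000).round(1),"F",st["force"].round(1),"gap",round(st["finger_gap"],3))
    return d.round(1),round(-((yaw-y+180)%360-180),1)
E
python3 - <<'E'
from h import *
print(aim((.428,-.2863),.1265,-13.8,.2144))
E
```

```text
t 5.55 point [0.4627 0.2581 0.1255] tilt [5.4 8. ] F [ 0.2 -0.2 -1.4] gap 0.17
(array([-165.4,  519.8,   -5.5]), np.float64(27.8))
```

Call:
servo_tool(rows=[[[-10,30,0],2,-1],[[-24,75,0],5,-1],[[-38,120,0],8,-1],[[-52,165,0],10,-1],[[-67,210,0],12,-1],[[-81,255,0],15,-1],[[-96,300,0],17,-1],[[-110,345,0],20,-1]])

```text
t: 6.35
tcp_pos: [0.4374, -0.1066, 0.3358]
tool_rot: [0.999, -0.053, 0.001, -0.005]
force: [1.1, 0.2, -0.6]
finger_gap: 0.169
```

Run:
```python
from h import *
print(aim((.428,-.2863),.08,-13.8,.2144))
```

```text
t 6.35 point [ 0.4381 -0.1046  0.1215] tilt [3.  9.4] F [ 1.1  0.2 -0.6] gap 0.169
(array([  9.3, 182.1,  39.7]), np.float64(7.7))
```

Call:
servo_tool(rows=[[[2,42,0],2,-1],[[4,84,0],4,-1],[[6,126,10],6,-1],[[8,160,20],7.7,-1],[[9,182,30],7.7,-1],[[9.3,182.1,39.7],7.7,-1],[[9.3,182.1,39.7],7.7,-1],[[9.3,182.1,39.7],7.7,-1]])

```text
t: 7.15
tcp_pos: [0.427, -0.2869, 0.2936]
tool_rot: [0.993, -0.12, -0.0, -0.006]
force: [-0.0, -0.0, -0.7]
finger_gap: 0.17
```

Run:
```python
from h import *
print(aim((.428,-.2863),.06,-13.8,.2144))
s=wr("seat.png",0)
P=cloud(s);q=P[(np.hypot(P[...,0]-.428,P[...,1]+.286)<.03)&(P[...,2]>.065)&(P[...,2]<.125)]
for a in np.arange(.065,.125,.01):
    k=q[(q[:,2]>a)&(q[:,2]<a+.01)]
    if len(k)>4:print(a.round(3),len(k),cv2.minEnclosingCircle(k[:,:2].astype(np.float32)*1000))
cv2.imwrite("pics/seatc.png",cv2.resize(s["image"][120:320,220:420],None,fx=3,fy=3))
s=snapshot("side");u,v=proj(s,[.428,-.286,.07])[0].astype(int)
a=cv2.resize(s["image"][v-40:v+40,u-40:u+40],(600,600),interpolation=cv2.INTER_CUBIC);cv2.imwrite("pics/seats.png",a)
P=cloud(s);q=P[(np.hypot(P[...,0]-.428,P[...,1]+.286)<.03)&(P[...,2]>.065)&(P[...,2]<.15)]
for a in np.arange(.065,.13,.01):
    k=q[(q[:,2]>a)&(q[:,2]<a+.01)]
    if len(k)>4:print("side",a.round(3),len(k),k.mean(0).round(4),(k.max(0)+k.min(0))[0]/2)
```

```text
t 7.15 point [ 0.4272 -0.2842  0.0792] tilt [ 0.7 12.2] F [-0.  -0.  -0.7] gap 0.17
(array([ 1.4,  2. , 19.2]), np.float64(0.0))
0.075 66 ((424.96588134765625, -283.7601623535156), 7.945458889007568)
0.085 189 ((425.21832275390625, -284.057861328125), 7.948971271514893)
0.095 222 ((425.54779052734375, -284.1636047363281), 7.845500946044922)
0.105 258 ((426.642333984375, -284.4490661621094), 7.513669490814209)
0.115 369 ((438.17584228515625, -287.59521484375), 13.827564239501953)
side 0.075 10 [ 0.4284 -0.2786  0.0816] 0.42747518789390976
side 0.085 26 [ 0.4268 -0.2781  0.0897] 0.4268209244394139
side 0.095 23 [ 0.4273 -0.2783  0.1004] 0.42634683043744226
side 0.105 24 [ 0.4278 -0.2784  0.1099] 0.4268391548312913
side 0.115 19 [ 0.4299 -0.2738  0.1212] 0.4301838002876338
side 0.125 34 [ 0.4328 -0.2691  0.1312] 0.4301131248809404
```

View pics/seatc.png

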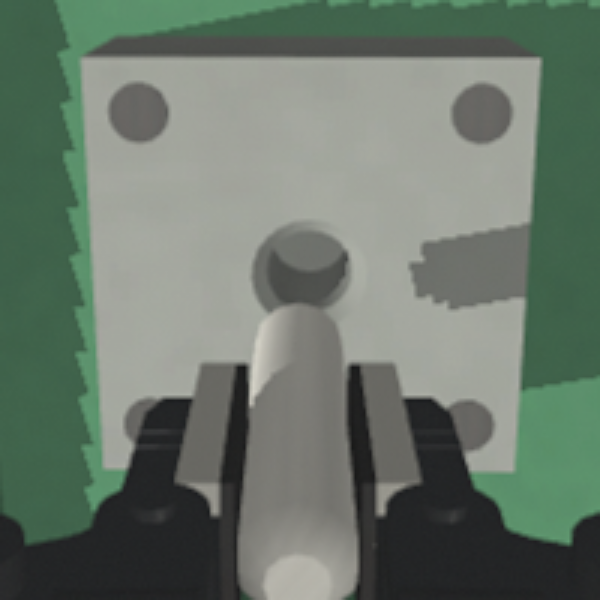

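Picture: the held pin hangs just in front of the socket (socket at crop (305,268), pin bottom near (298,315) but 25 mm higher). I'll compare both within this same frame.

Run:
```python
from h import *
s=np.load("pics/seat.npy",allow_pickle=True).item();P=cloud(s);z=P[...,2]
m=(np.hypot(P[...,0]-.428,P[...,1]+.286)<.075)&(z>.05)&(z<.059);q=P[m][:,:2]
a=np.radians(-13.8);E=np.array([[np.cos(a),np.sin(a)],[-np.sin(a),np.cos(a)]]);e=q@E.T
lo,hi=np.percentile(e,[.2,99.8],0);print("extent",hi-lo,"center",(lo+hi)/2@E, "far x edge -45:",np.r_[hi[0]-.045,(lo[1]+hi[1])/2]@E, np.median(P[m][:,2]))
# pin: silhouette fit, axis from depth pts, fixed radius 8mm
from scipy.optimize import least_squares
k=P[(np.hypot(P[...,0]-.426,P[...,1]+.284)<.012)&(z>.07)&(z<.108)]
f=lambda p:np.hypot(k[:,0]-p[0]-p[2]*(k[:,2]-.09),k[:,1]-p[1]-p[3]*(k[:,2]-.09))-.008
r=least_squares(f,[.426,-.284,0,0],loss="soft_l1",f_scale=.0005);print(len(k),r.x,np.abs(r.fun).mean(),"z min",np.percentile(k[:,2],1), "at .079:",r.x[:2]-r.x[2:]*.011)
# hole by dark blob
g=s["image"][:,:,1];u,v=proj(s,[.428,-.2863,.0543])[0];print("expected socket px",u,v)
```

```text
extent [0.08897837 0.08970089] center [ 0.42867416 -0.28668457] far x edge -45: [ 0.42817809 -0.28656272] 0.05430652350782397
550 [ 0.42445994 -0.28386672  0.00802433 -0.0129271 ] 0.0001718038996589379 z min 0.08144552361061494 at .079: [ 0.42437168 -0.28372452]
expected socket px 321.9460075796265 211.42106830284234
```

Call:
servo_tool(rows=[[[3.5,1.8,0],0,-1],[[3.5,1.8,6],0,-1],[[3.5,1.8,12],0,-1],[[3.5,1.8,18],0,-1],[[3.5,1.8,20],0,-1],[[3.5,1.8,20],0,-1]])

```text
t: 7.85
tcp_pos: [0.4303, -0.2892, 0.2738]
tool_rot: [0.993, -0.12, 0.0, -0.006]
force: [-0.2, -0.6, -1.4]
finger_gap: 0.168
```

Run:
```python
from h import *
print(aim((.428,-.2863),.06,-13.8,.2144))
s=wr("seat2.png",0);P=cloud(s);z=P[...,2]
from scipy.optimize import least_squares
k=P[(np.hypot(P[...,0]-.428,P[...,1]+.286)<.013)&(z>.062)&(z<.09)]
f=lambda p:np.hypot(k[:,0]-p[0]-p[2]*(k[:,2]-.06),k[:,1]-p[1]-p[3]*(k[:,2]-.06))-.008
r=least_squares(f,[.426,-.284,0,0],loss="soft_l1",f_scale=.0005);print(len(k),r.x,"z min",np.percentile(k[:,2],1))
cv2.imwrite("pics/seatc2.png",cv2.resize(s["image"][140:300,240:400],None,fx=3.7,fy=3.7))
```

```text
t 7.85 point [ 0.4306 -0.2868  0.0594] tilt [ 1.5 11.2] F [-0.2 -0.6 -1.4] gap 0.168
(array([-2.7,  0.1, -0.5]), np.float64(0.1))
591 [ 0.42787885 -0.28634342  0.00710778 -0.01084714] z min 0.06248792005740499
```

View pics/seatc2.png

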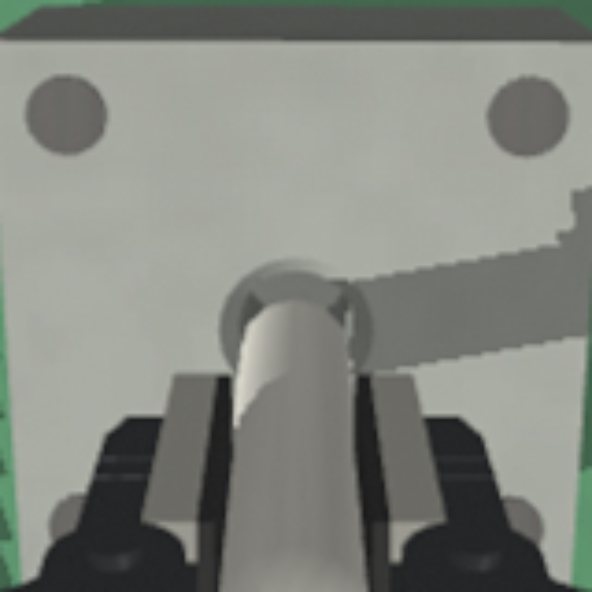

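The pin tip sits over the socket (socket ring centred at (296,325), pin at (294,…)). Lowering with force checks.

Call:
servo_tool(rows=[[[0,0.3,3],0,-1],[[0,0.3,6],0,-1],[[0,0.3,9],0,-1],[[0,0.3,12],0,-1],[[0,0.3,15],0,-1],[[0,0.3,15],0,-1]])

```text
t: 8.5
tcp_pos: [0.4303, -0.2894, 0.2586]
tool_rot: [0.993, -0.12, -0.0, -0.006]
force: [-0.3, -0.0, -0.1]
finger_gap: 0.165
```

Call:
servo_tool(rows=[[[0,0,3],0,-1],[[0,0,6],0,-1],[[0,0,9],0,-1],[[0,0,12],0,-1],[[0,0,15],0,-1],[[0,0,17],0,-1],[[0,0,17],0,-1]])

```text
t: 9.2
tcp_pos: [0.4302, -0.2891, 0.2413]
tool_rot: [0.993, -0.12, -0.0, -0.006]
force: [0.4, 0.0, -1.0]
finger_gap: 0.174
```

Call:
servo_tool(rows=[[[0,0,1],0,-1],[[0,0,2],0,-1],[[0,0,3],0,-1],[[0,0,4],0,-1],[[0,0,4],0,-1]])

```text
t: 9.7
tcp_pos: [0.4303, -0.2891, 0.2394]
tool_rot: [0.993, -0.119, 0.0, -0.005]
force: [-1.8, 1.3, 15.1]
finger_gap: 0.167
```

Contact at the expected height with 15 N. Release and rise.

Call:
servo_tool(rows=[[[0,0,0],0,-0.6],[[0,0,0],0,-0.2],[[0,0,0],0,0.1],[[0,0,0],0,0.1],[[0,0,-20],0,0.1],[[0,0,-60],0,0.1],[[0,0,-105],0,0.1],[[0,0,-105],0,0.1]])

```text
t: 10.5
tcp_pos: [0.4316, -0.2916, 0.3493]
tool_rot: [0.993, -0.119, 0.005, -0.002]
force: [0.3, -0.8, -0.0]
finger_gap: 0.549
```

Call:
servo_tool(rows=[[[0,0,-5],0,0.1],[[0,0,-5],0,0.1],[[0,0,-5],0,0.1]])

```text
t: 10.8
tcp_pos: [0.4313, -0.2913, 0.3533]
tool_rot: [0.993, -0.119, 0.004, -0.002]
force: [0.4, 0.2, 0.2]
finger_gap: 0.551
```

```bash
cat >> h.py <<'E'
from scipy.optimize import least_squares
def fitpin(s,lo,hi,c=(.428,-.2864),rad=.008,w=.013):
    P=cloud(s);z=P[...,2];k=P[(np.hypot(P[...,0]-c[0],P[...,1]-c[1])<w)&(z>lo)&(z<hi)]
    f=lambda p:np.hypot(k[:,0]-p[0]-p[2]*(k[:,2]-hi),k[:,1]-p[1]-p[3]*(k[:,2]-hi))-rad
    r=least_squares(f,[*c,0,0],loss="soft_l1",f_scale=.0005); return len(k),r.x.round(4)
def top(s,c,r):
    P=cloud(s);k=P[np.hypot(P[...,0]-c[0],P[...,1]-c[1])<r];return np.nanpercentile(k[:,2],[50,90,99]).round(4)
E
python3 - <<'E'
from h import *
print(aim((.428,-.2863),.1,-13.8,.173))
for n in("wrist","side","top"):
    s=snapshot(n); print(n,fitpin(s,.06,.094),"top",top(s,(.428,-.2864),.006))
    if n=="wrist":
        P=cloud(s);z=P[...,2];k=P[(np.hypot(P[...,0]-.428,P[...,1]+.286)<.012)&(z>.094)];print(cv2.minEnclosingCircle(k[:,:2].astype(np.float32)*1000),np.percentile(k[:,2],[5,50,95]))
        k=P[(z>.095)&(np.hypot(P[...,0]-.428,P[...,1]+.286)<.012)];k=k[k[:,2]>np.percentile(k[:,2],95)-.0015];print("topface",k.mean(0))
print(goto((.6607,-.2198),.30,-13.8))
E
```

```text
t 10.8 point [ 0.4327 -0.2906  0.1803] tilt [8.4 4. ] F [0.4 0.2 0.2] gap 0.551
(array([-6.2, -2.6, 80.3]), np.float64(0.1))
wrist (261, array([ 0.4279, -0.2862, -0.0019, -0.0013])) top [0.1017 0.1029 0.1038]
((428.2874450683594, -286.2645568847656), 8.061866760253906) [0.09604276 0.10015252 0.10292986]
topface [ 0.42852294 -0.28635866  0.10238717]
side (73, array([ 0.4295, -0.2858,  0.0086,  0.0235])) top [0.1004 0.2657 0.2932]
top (6, array([ 0.4335, -0.2869,  0.186 , -0.0601])) top [0.5137 0.5151 0.5159]
(array([ 205.5, -123.6,   55.2]), np.float64(0.1), 'yaw now', np.float64(-13.71))
```

Pin seated: its top is at 0.1024 (expected 0.1023) and it is upright at (0.4282, −0.2863). Now the washer.

Call:
servo_tool(rows=[[[40,-24,0],0,0.7],[[80,-48,0],0,0.7],[[120,-72,10],0,0.7],[[160,-96,25],0,0.7],[[190,-114,40],0,0.7],[[205.5,-123.6,55.2],0,0.7],[[205.5,-123.6,55.2],0,0.7],[[205.5,-123.6,55.2],0,0.7]])

```text
t: 11.75
tcp_pos: [0.6602, -0.2194, 0.2985]
tool_rot: [0.993, -0.119, 0.002, -0.003]
force: [0.4, -0.0, 0.7]
finger_gap: 0.85
```

Call:
servo_tool(rows=[[[0,0,0],0,0.7],[[0,0,0],0,0.7]])

```text
t: 11.95
tcp_pos: [0.6593, -0.2201, 0.2991]
tool_rot: [0.993, -0.12, 0.002, -0.003]
force: [0.2, -0.3, 0.6]
finger_gap: 0.85
```

```bash
cat >> h.py <<'E'
def ring(s,c,h,od,rad=.05):
    P=cloud(s);z=P[...,2];k=P[(np.hypot(P[...,0]-c[0],P[...,1]-c[1])<rad)&(z>h-.004)&(z<h+.004)][:,:2]
    cc,r=cv2.minEnclosingCircle(k.astype(np.float32)*1000)
    # robust: fit outer radius to outermost points per direction
    c0=np.array(cc)/1000
    a=np.arctan2(*(k-c0).T[::-1]);d=np.hypot(*(k-c0).T);b=(a*20/np.pi).astype(int)
    o=np.array([k[b==i][np.argmax(d[b==i])] for i in np.unique(b)])
    x=least_squares(lambda p:np.hypot(*(o-p[:2]).T)-p[2],[*c0,od/2],loss="soft_l1",f_scale=.0005).x
    return len(k),np.round(cc,1),round(r,1),"fit",x.round(4)
E
python3 - <<'E'
from h import *
s=wr("wwash.png",0);r=ring(s,(.6607,-.2198),.014,.056);print(r)
P=cloud(s);st=sense();p=st["tcp_pos"]
# lowest gripper points seen (finger tips)
z=P[...,2];m=(np.hypot(P[...,0]-p[0],P[...,1]-p[1])<.09)&(z>.05);print("lowest finger z",np.sort(z[m])[:5],"tcp z - that",p[2]-np.percentile(z[m],1))
c=r[-1][:2];print(aim(c,.007,-13.8,.155))
E
```

```text
(3542, array([ 661.9, -221.2]), 27.9, 'fit', array([ 0.6621, -0.2213,  0.0276]))
lowest finger z [0.13331244 0.13384178 0.1339038  0.1339289  0.13405563] tcp z - that 0.158292434786665
t 12.0 point [ 0.6603 -0.2193  0.1443] tilt [5.1 5.3] F [ 0.6 -0.1 -1.1] gap 0.856
(array([  1.8,   2.3, 137.2]), np.float64(0.1))
```

View pics/wwash.png

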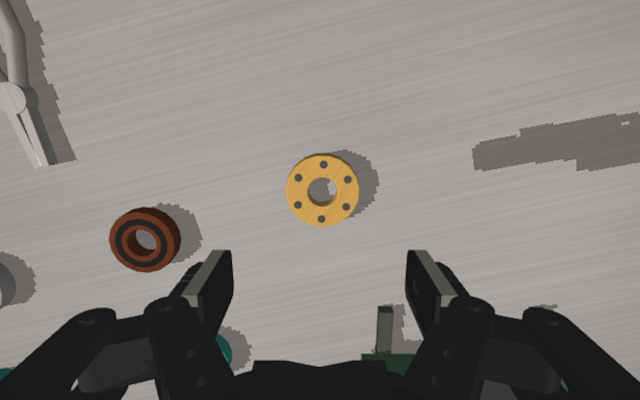

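The wrist view shows the brass washer with its six dots at (322,190) between the open jaws; OD fits 55.8 mm. Descend.

Call:
servo_tool(rows=[[[1,1,40],0,0.7],[[1.5,2,80],0,0.7],[[1.5,2.2,110],0,0.7],[[1.5,2.2,122],0,0.7],[[1.5,2.2,125],0,0.7],[[1.5,2.2,125],0,0.7],[[1.5,2.2,125],0,0.7]])

```text
t: 12.7
tcp_pos: [0.6618, -0.2225, 0.1764]
tool_rot: [0.993, -0.12, 0.004, -0.002]
force: [1.0, -0.6, 0.7]
finger_gap: 0.854
```

Call:
servo_tool(rows=[[[0,0,0],0,0.4],[[0,0,0],0,0.2],[[0,0,0],0,0],[[0,0,0],0,-0.2],[[0,0,0],0,-0.2]], force=40)

```text
t: 13.2
tcp_pos: [0.6627, -0.2228, 0.1792]
tool_rot: [0.993, -0.12, 0.006, -0.002]
force: [-1.0, 0.2, 6.8]
finger_gap: 0.617
```

Call:
servo_tool(rows=[[[0,0,-10],0,-0.2],[[0,0,-30],0,-0.2],[[0,0,-60],0,-0.2],[[0,0,-60],0,-0.2],[[0,0,-60],0,-0.2]])

```text
t: 13.7
tcp_pos: [0.6621, -0.2229, 0.2403]
tool_rot: [0.993, -0.12, 0.007, -0.001]
force: [-1.2, 0.5, -1.5]
finger_gap: 0.618
```

```bash
cat >> h.py <<'E'
def held(s,od=None):
    """held object seen by wrist cam: points in tool frame near pads"""
    st=sense();Rm=R.from_quat(st["tool_rot"]).as_matrix()
    p=(cloud(s)-st["tcp_pos"])@Rm; return p
E
python3 - <<'E'
from h import *
st=sense();print(st["tcp_pos"],st["force"],st["finger_gap"])
s=wr("held1.png",0);p=held(s)*1000
im=s["image"];h=cv2.cvtColor(im,cv2.COLOR_BGR2HSV)
m=(h[...,0]>12)&(h[...,0]<30)&(h[...,1]>100)&(np.abs(p[...,0])<50)&(p[...,2]>130)&(p[...,2]<185)
q=p[m];print(m.sum(),q.min(0).round(1),q.max(0).round(1),"z pct",np.percentile(q[:,2],[1,5,25,50,75,99]).round(1))
cv2.imwrite("pics/held1c.png",im[150:400,170:470])
t=q[np.abs(q[:,2]-np.median(q[:,2]))<4][:,:2];print(cv2.minEnclosingCircle(t.astype(np.float32)))
n=q[q[:,0]>-5];A=np.c_[n[:,:2],np.ones(len(n))]
# top-plane fit
A=np.c_[q[:,:2],np.ones(len(q))];sel=np.abs(q[:,2]-np.median(q[:,2]))<3;print("plane",np.linalg.lstsq(A[sel],q[sel,2],rcond=None)[0].round(3))
print(aim((.4282,-.2864),.1,-13.8,.155))
E
```

```text
[ 0.66210292 -0.22292873  0.24031831] [-1.16388494  0.54876203 -1.50344516] 0.6181781488213753
10422 [-29.4 -26.3 160.5] [ 26.   26.9 176. ] z pct [162.3 162.7 163.3 163.8 164.4 173.7]
((-1.6787182092666626, 0.46239981055259705), 28.1258602142334)
plane [ 1.20000e-02 -6.00000e-03  1.63756e+02]
t 13.75 point [ 0.6633 -0.2223  0.084 ] tilt [11.1  2.2] F [ 0.3 -0.2 -2.9] gap 0.614
(array([-213. ,  118. ,  -18.8]), np.float64(0.1))
```

View pics/held1c.png

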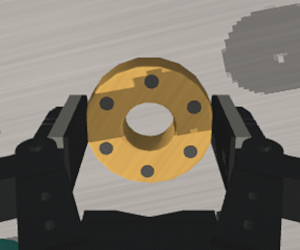

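The washer is held level, centred at (−1.7, 0.5) mm in the tool frame, with its bottom 178 mm ahead of the TCP. Carry it over the pin.

```bash
cat >> h.py <<'E'
def aimv(v,w,yaw=-13.8):
    """shift bringing tool-frame point v (mm) to world point w (m)"""
    st=sense(); Rm=R.from_quat(st["tool_rot"]).as_matrix(); p=st["tcp_pos"]+Rm@np.array(v)/1000
    d=Rm.T@(np.array(w)-p)*1000; y=np.degrees(np.arctan2(Rm[1,0],Rm[0,0]))
    print("t",round(st["t"],2),"tcp",st["tcp_pos"].round(4),"point",p.round(4),"tilt",(Rm[:2,2]*1000).round(1),"F",st["force"].round(1),"gap",round(st["finger_gap"],3))
    return d.round(1),round(-((yaw-y+180)%360-180),1)
E
python3 -c "
from h import *
print(aimv((-1.7,.5,177.8),(.4282,-.2864,.118)))"
```

```text
t 13.75 tcp [ 0.6616 -0.2226  0.2389] point [ 0.6618 -0.2223  0.0611] tilt [11.1  2.2] F [ 0.3 -0.2 -2.9] gap 0.614
(array([-211.1,  117.4,  -59.6]), np.float64(0.1))
```

Call:
servo_tool(rows=[[[-10,6,-30],0,-0.2],[[-35,20,-60],0,-0.2],[[-75,42,-62],0,-0.2],[[-115,64,-62],0,-0.2],[[-155,87,-62],0,-0.2],[[-190,106,-60],0,-0.2],[[-211.1,117.4,-59.6],0,-0.2],[[-211.1,117.4,-59.6],0,-0.2]])

```text
t: 14.55
tcp_pos: [0.4247, -0.2864, 0.2943]
tool_rot: [0.993, -0.121, 0.002, -0.004]
force: [0.7, -0.6, -2.6]
finger_gap: 0.616
```

Call:
servo_tool(rows=[[[0,0,0],0,-0.2],[[0,0,0],0,-0.2]])

```text
t: 14.75
tcp_pos: [0.4251, -0.2863, 0.2936]
tool_rot: [0.993, -0.121, 0.002, -0.004]
force: [0.2, 0.2, -2.7]
finger_gap: 0.618
```

```bash
cat >> h.py <<'E'
def over(name,hsvlo,hsvhi,v):
    s=wr(name,0);p=held(s)*1000;h=cv2.cvtColor(s["image"],cv2.COLOR_BGR2HSV)
    m=(cv2.inRange(h,hsvlo,hsvhi)>0)&(np.abs(p[...,0])<40)&(np.abs(p[...,1])<40)&(p[...,2]>140)&(p[...,2]<185)
    q=p[m];md=np.median(q[:,2]);t=q[np.abs(q[:,2]-md)<3]
    c,r=cv2.minEnclosingCircle(t[:,:2].astype(np.float32));print("held top z",md.round(1),"centre",np.round(c,1),"r",round(r,1))
    print(aimv((*c,v),(.4282,-.2864,.118)))
    P=cloud(s);z=P[...,2]
    k=P[(np.hypot(P[...,0]-.428,P[...,1]+.286)<.014)&(z>.06)&(z<.108)]; 
    if len(k)>10: print("pin visible",len(k),k.mean(0).round(4),"zmax",k[:,2].max().round(4),cv2.minEnclosingCircle(k[:,:2].astype(np.float32)*1000))
    return s
E
python3 - <<'E'
from h import *
s=over("over1.png",(12,100,40),(30,255,255),177.8)
cv2.imwrite("pics/over1c.png",cv2.resize(s["image"][120:320,210:430],None,fx=3,fy=3))
E
```

```text
held top z 165.3 centre [-3.3  0. ] r 28.0
t 14.8 tcp [ 0.4254 -0.2863  0.2938] point [ 0.4232 -0.2842  0.116 ] tilt [5.8 7.3] F [-0.3 -1.2 -2.3] gap 0.613
(array([ 5.4,  0.9, -1.9]), np.float64(-0.1))
pin visible 94 [ 0.435  -0.2882  0.0649] zmax 0.0719 ((432.61077880859375, -287.85430908203125), 6.316648483276367)
```

View pics/over1c.png

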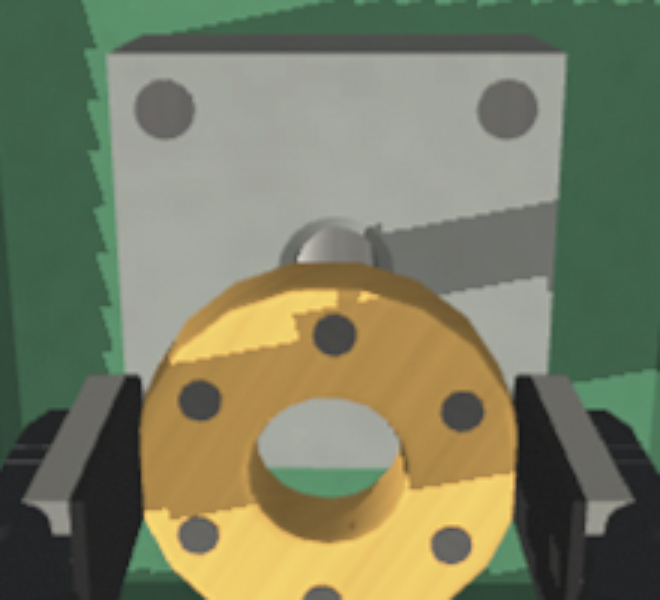

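The pin is visible behind the washer; the washer needs about 5 mm in tool x. I'll shift, lower until the pin's tip is inside the bore, and check.

Call:
servo_tool(rows=[[[4.9,0.8,0],0,-0.2],[[4.9,0.8,4],0,-0.2],[[4.9,0.8,8],0,-0.2],[[4.9,0.8,12],0,-0.2],[[4.9,0.8,16],0,-0.2],[[4.9,0.8,18],0,-0.2],[[4.9,0.8,18],0,-0.2]])

```text
t: 15.5
tcp_pos: [0.4299, -0.288, 0.2754]
tool_rot: [0.993, -0.121, 0.002, -0.004]
force: [-1.0, 0.1, -2.8]
finger_gap: 0.619
```

Run:
```python
from h import *
s=over("over1b.png",(12,100,40),(30,255,255),177.8)
cv2.imwrite("pics/over1bc.png",cv2.resize(s["image"][160:320,240:400],None,fx=3,fy=3))
P=cloud(s);h=cv2.cvtColor(s["image"],cv2.COLOR_BGR2HSV);z=P[...,2]
k=P[(np.hypot(P[...,0]-.428,P[...,1]+.286)<.012)&(h[...,1]<60)&(z>.085)&(z<.11)];print(len(k),k.mean(0) if len(k) else "")
```

```text
held top z 165.3 centre [-3.  -0.1] r 28.2
t 15.55 tcp [ 0.43   -0.2881  0.2757] point [ 0.4281 -0.2859  0.0979] tilt [5.5 7.6] F [ 0.6  0.1 -2.3] gap 0.617
(array([  0.3,   0.2, -20.1]), np.float64(-0.1))
pin visible 1291 [ 0.4247 -0.2853  0.1018] zmax 0.108 ((426.60723876953125, -285.7998046875), 11.032710075378418)
705 [ 0.42834187 -0.28639457  0.10066288]
```

View pics/over1bc.png

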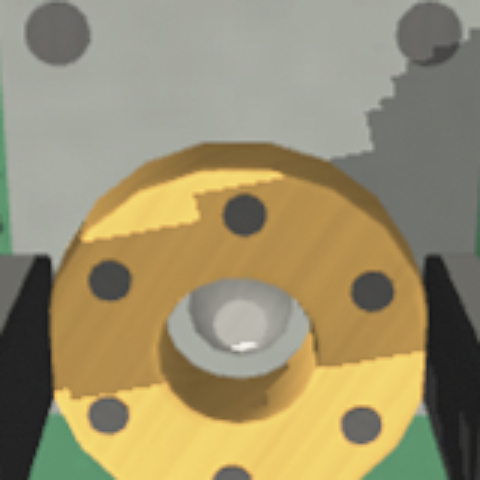

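The pin's tip (240,325) is visible inside the bore, centred. Lowering.

Call:
servo_tool(rows=[[[0.3,0.2,7],0,-0.2],[[0.3,0.2,14],0,-0.2],[[0.3,0.2,21],0,-0.2],[[0.3,0.2,28],0,-0.2],[[0.3,0.2,34],0,-0.2],[[0.3,0.2,37],0,-0.2],[[0.3,0.2,38],0,-0.2],[[0.3,0.2,38],0,-0.2]])

```text
t: 16.35
tcp_pos: [0.4305, -0.2881, 0.2375]
tool_rot: [0.993, -0.121, 0.002, -0.004]
force: [0.0, 0.3, -1.5]
finger_gap: 0.615
```

Call:
servo_tool(rows=[[[0,0,1],0,-0.2],[[0,0,2],0,-0.2],[[0,0,3],0,-0.2],[[0,0,4],0,-0.2],[[0,0,4],0,-0.2]])

```text
t: 16.85
tcp_pos: [0.4305, -0.288, 0.2334]
tool_rot: [0.993, -0.121, 0.002, -0.004]
force: [-0.2, -0.3, -3.4]
finger_gap: 0.618
```

Call:
servo_tool(rows=[[[0,0,1],0,-0.2],[[0,0,2],0,-0.2],[[0,0,3],0,-0.2],[[0,0,3],0,-0.2]])

```text
t: 17.25
tcp_pos: [0.4304, -0.2879, 0.233]
tool_rot: [0.993, -0.121, 0.003, -0.004]
force: [-3.6, 2.1, 18.2]
finger_gap: 0.62
```

Contact: the washer is down. Release and rise, then on to the bearing.

Call:
servo_tool(rows=[[[0,0,0],0,0.4],[[0,0,0],0,0.7],[[0,0,0],0,0.7],[[0,0,0],0,0.7],[[0,0,-15],0,0.7],[[0,0,-50],0,0.7],[[0,0,-85],0,0.7],[[0,0,-85],0,0.7]])

```text
t: 18.05
tcp_pos: [0.431, -0.2895, 0.3216]
tool_rot: [0.993, -0.121, 0.006, -0.001]
force: [0.6, 0.4, 0.2]
finger_gap: 0.853
```

Run:
```python
from h import *
s=wr("after1.png",0);print(ring(s,(.4282,-.2864),.0683,.056,.045))
P=cloud(s);z=P[...,2];d=np.hypot(P[...,0]-.4282,P[...,1]+.2864);m=(d>.013)&(d<.026);print("ring top z",np.percentile(z[m],[2,25,50,75,98]).round(4), "pin top",top(s,(.4285,-.2864),.003))
print(goto((.6483,.0775),.30,-13.8))
```

```text
(4093, array([ 428.7, -286.2]), 28.0, 'fit', array([ 0.4287, -0.2862,  0.0276]))
ring top z [0.0674 0.0687 0.2251 0.2299 0.2336] pin top [0.1023 0.103  0.1035]
(array([ 123.6, -407.9,   23. ]), np.float64(-0.1), 'yaw now', np.float64(-13.86))
```

The washer lies at (0.4287, −0.2862), top 0.068–0.069 (expected 0.0683), pin still seated. To the bearing.

Call:
servo_tool(rows=[[[12,-40,0],0,0.7],[[26,-86,0],0,0.7],[[40,-132,0],0,0.7],[[54,-178,0],0,0.7],[[68,-224,0],0,0.7],[[82,-270,0],0,0.7],[[96,-316,0],0,0.7],[[110,-362,0],0,0.7]])

```text
t: 18.9
tcp_pos: [0.6242, 0.0381, 0.3206]
tool_rot: [0.993, -0.121, 0.003, -0.002]
force: [1.0, -1.1, 0.2]
finger_gap: 0.846
```

```bash
python3 -c "
from h import *
print(goto((.6483,.0775),.30,-13.8))"
```

```text
(array([ 13.9, -43.9,  20.8]), np.float64(-0.0), 'yaw now', np.float64(-13.85))
```

Call:
servo_tool(rows=[[[8,-25,10],0,0.7],[[13.9,-43.9,20.8],0,0.7],[[13.9,-43.9,20.8],0,0.7],[[13.9,-43.9,20.8],0,0.7],[[13.9,-43.9,20.8],0,0.7]])

```text
t: 19.4
tcp_pos: [0.6478, 0.0761, 0.2996]
tool_rot: [0.993, -0.121, 0.002, -0.002]
force: [0.6, 0.4, 0.4]
finger_gap: 0.85
```

Run:
```python
from h import *
s=wr("wbear.png",0);r=ring(s,(.6483,.0775),.015,.052,.04);print(r)
print(aimv((-1,.5,174),(*r[-1][:2],0.0)))
u,v=proj(s,[*r[-1][:2],.015])[0].astype(int);print(u,v)
cv2.imwrite("pics/wbearc.png",cv2.resize(s["image"][v-60:v+60,u-80:u+80],None,fx=3,fy=3))
```

```text
(2979, array([649.3,  76.9]), 25.8, 'fit', array([0.6495, 0.0769, 0.0256]))
t 19.45 tcp [0.6479 0.0759 0.3   ] point [0.6478 0.0762 0.126 ] tilt [5.2 3. ] F [0.3 0.4 0.1] gap 0.849
(array([  1. ,  -0.6, 126. ]), np.float64(-0.2))
318 193
```

View pics/wbearc.png

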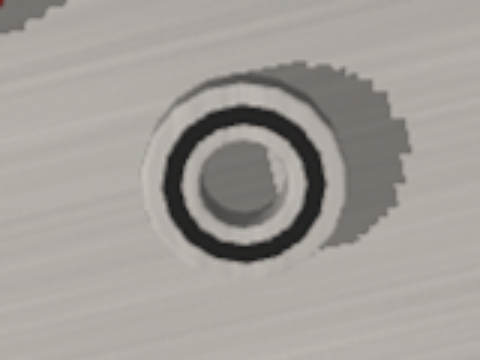

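The crop shows the bright bearing with its black seal; OD fits ~51.5 mm at (0.6494, 0.0769). Descend and grip.

Call:
servo_tool(rows=[[[1,-0.6,40],0,0.65],[[1,-0.6,80],0,0.6],[[1,-0.6,110],0,0.6],[[1,-0.6,124],0,0.6],[[1,-0.6,127],0,0.6],[[1,-0.6,127],0,0.6],[[1,-0.6,127],0,0.6]])

```text
t: 20.15
tcp_pos: [0.6506, 0.0764, 0.175]
tool_rot: [0.993, -0.122, 0.004, -0.002]
force: [0.2, 0.1, 1.0]
finger_gap: 0.801
```

Call:
servo_tool(rows=[[[0,0,0],0,0.4],[[0,0,0],0,0.2],[[0,0,0],0,0],[[0,0,0],0,-0.3],[[0,0,0],0,-0.3]], force=40)

```text
t: 20.65
tcp_pos: [0.6515, 0.0763, 0.1775]
tool_rot: [0.993, -0.122, 0.006, -0.002]
force: [-0.5, -0.9, 7.9]
finger_gap: 0.587
```

Call:
servo_tool(rows=[[[0,0,-10],0,-0.3],[[0,0,-40],0,-0.3],[[0,0,-80],0,-0.3],[[0,0,-120],0,-0.3],[[0,0,-120],0,-0.3],[[0,0,-120],0,-0.3]])

```text
t: 21.25
tcp_pos: [0.6499, 0.0762, 0.2992]
tool_rot: [0.993, -0.121, 0.007, -0.002]
force: [0.1, 0.3, -3.3]
finger_gap: 0.583
```

Run:
```python
from h import *
s=over("held2.png",(0,0,120),(180,70,255),180)
p=held(s)*1000;m=(np.hypot(p[...,0],p[...,1])<32)&(p[...,2]>140)&(p[...,2]<190)&(np.abs(p[...,1])<24);q=p[m];print(len(q),np.percentile(q[:,2],[2,10,25,50,75,90]).round(1))
md=np.percentile(q[:,2],40);t=q[np.abs(q[:,2]-md)<2.5];print(md,cv2.minEnclosingCircle(t[:,:2].astype(np.float32)),np.linalg.lstsq(np.c_[t[:,:2],np.ones(len(t))],t[:,2],rcond=None)[0].round(3))
```

```text
held top z 160.7 centre [ 8.8 -0.4] r 38.2
t 21.3 tcp [0.6493 0.0761 0.2974] point [0.66   0.0749 0.1175] tilt [11.4  2.4] F [-0.9 -0.6 -2.3] gap 0.585
(array([-137.8,  406.5,   -4. ]), np.float64(-0.2))
10098 [159.2 159.7 160.1 160.6 161.4 166.2]
160.41786381676698 ((-2.864712715148926, -0.6083012819290161), 26.244840621948242) [ 1.20000e-02 -4.00000e-03  1.60522e+02]
```

Bearing held level: centre (−2.9, −0.6), bottom 175.5 mm ahead of the TCP.

```bash
python3 -c "
from h import *
print(aimv((-2.9,-.6,175.5),(.4284,-.2863,.122)))"
```

```text
t 21.3 tcp [0.6493 0.0761 0.2974] point [0.6486 0.0778 0.1219] tilt [11.4  2.4] F [-0.9 -0.6 -2.3] gap 0.585
(array([-125.9,  406.5,   -3.5]), np.float64(-0.2))
```

Call:
servo_tool(rows=[[[-10,32,-6],0,-0.3],[[-24,77,-6],0,-0.3],[[-38,122,-6],0,-0.3],[[-52,167,-6],0,-0.3],[[-66,212,-6],0,-0.3],[[-80,257,-6],0,-0.3],[[-93,302,-6],0,-0.3],[[-107,345,-6],0,-0.3]])

```text
t: 22.1
tcp_pos: [0.4605, -0.234, 0.2989]
tool_rot: [0.993, -0.121, 0.004, -0.003]
force: [0.5, -0.3, -2.9]
finger_gap: 0.587
```

```bash
python3 -c "
from h import *
print(aimv((-2.9,-.6,175.5),(.4284,-.2863,.120)))"
```

```text
t 22.1 tcp [ 0.4605 -0.234   0.2989] point [ 0.4593 -0.2318  0.1234] tilt [8.4 4.8] F [ 0.5 -0.3 -2.9] gap 0.587
(array([-16.9,  60.3,   2.8]), np.float64(-0.2))
```

Call:
servo_tool(rows=[[[-9,32,0],0,-0.3],[[-15,54,0],0,-0.3],[[-16.9,60.3,2],0,-0.3],[[-16.9,60.3,2],0,-0.3],[[-16.9,60.3,2],0,-0.3],[[-16.9,60.3,2],0,-0.3]])

```text
t: 22.7
tcp_pos: [0.43, -0.2871, 0.2959]
tool_rot: [0.993, -0.121, 0.003, -0.003]
force: [0.2, 0.4, -1.2]
finger_gap: 0.585
```

```bash
cat >> h.py <<'E'
def over2(name,th,zlo,zhi,ym=24,rm=32):
    s=wr(name,0);p=held(s)*1000;m=(np.hypot(p[...,0],p[...,1])<rm)&(p[...,2]>zlo)&(p[...,2]<zhi)&(np.abs(p[...,1])<ym);q=p[m]
    c,r=cv2.minEnclosingCircle(q[:,:2].astype(np.float32));tz=np.median(q[:,2]);print("top",tz.round(1),"c",np.round(c,1),"r",round(r,1))
    print(aimv((*c,tz+th),(.4284,-.2863,.120)))
    P=cloud(s);z=P[...,2];g=(np.hypot(P[...,0]-.428,P[...,1]+.286)<.011)&(z>.097)&(z<.106);print("pin pts",g.sum(),P[g].mean(0) if g.any() else"")
    return s
E
python3 - <<'E'
from h import *
s=over2("over2.png",15,157,163)
E
```

```text
top 162.2 c [-4.2 -0. ] r 25.8
t 22.75 tcp [ 0.4301 -0.2872  0.2961] point [ 0.4274 -0.2851  0.1189] tilt [7.9 5.7] F [ 0.1 -0.5 -1.5] gap 0.584
(array([ 1.3,  0.9, -1.1]), np.float64(-0.1))
pin pts 7 [ 0.42153385 -0.2842704   0.09840083]
```

Call:
servo_tool(rows=[[[1.2,0.8,0],0,-0.3],[[1.2,0.8,5],0,-0.3],[[1.2,0.8,10],0,-0.3],[[1.2,0.8,15],0,-0.3],[[1.2,0.8,20],0,-0.3],[[1.2,0.8,20],0,-0.3],[[1.2,0.8,20],0,-0.3]])

```text
t: 23.45
tcp_pos: [0.4311, -0.2882, 0.2758]
tool_rot: [0.993, -0.121, 0.003, -0.003]
force: [-0.1, -0.1, -2.1]
finger_gap: 0.589
```

Run:
```python
from h import *
s=over2("over2b.png",15,160,165)
cv2.imwrite("pics/over2bc.png",cv2.resize(s["image"][160:320,240:400],None,fx=3,fy=3))
```

```text
top 162.4 c [-4.1 -0.3] r 26.2
t 23.5 tcp [ 0.4312 -0.2882  0.276 ] point [ 0.4287 -0.286   0.0987] tilt [7.8 5.7] F [ 0.1  0.  -1.3] gap 0.582
(array([ -0. ,   0.2, -21.3]), np.float64(-0.1))
pin pts 847 [ 0.42597556 -0.28558248  0.10168568]
```

View pics/over2bc.png

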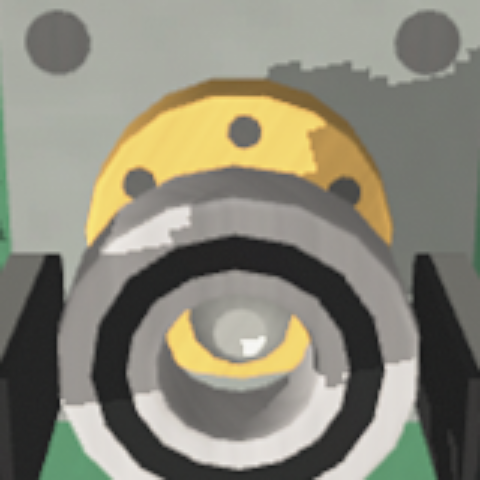

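The pin's tip shows centred in the bearing's bore at (240,330), the washer beneath it. (15 pictures viewed; I'll keep the last for the final check.) Lowering.

Call:
servo_tool(rows=[[[0,0.2,6],0,-0.3],[[0,0.2,12],0,-0.3],[[0,0.2,18],0,-0.3],[[0,0.2,24],0,-0.3],[[0,0.2,27],0,-0.3],[[0,0.2,27],0,-0.3],[[0,0.2,27],0,-0.3]])

```text
t: 24.2
tcp_pos: [0.4314, -0.2883, 0.2489]
tool_rot: [0.993, -0.121, 0.003, -0.003]
force: [-0.4, -0.8, -1.7]
finger_gap: 0.582
```

Call:
servo_tool(rows=[[[0,0,1],0,-0.3],[[0,0,2],0,-0.3],[[0,0,3],0,-0.3],[[0,0,3],0,-0.3]])

```text
t: 24.6
tcp_pos: [0.4314, -0.2882, 0.2459]
tool_rot: [0.993, -0.121, 0.003, -0.003]
force: [-0.2, -0.2, -1.6]
finger_gap: 0.584
```

Call:
servo_tool(rows=[[[0,0,1],0,-0.3],[[0,0,2],0,-0.3],[[0,0,3],0,-0.3],[[0,0,3],0,-0.3]])

```text
t: 25.0
tcp_pos: [0.4314, -0.2882, 0.2453]
tool_rot: [0.993, -0.12, 0.004, -0.003]
force: [-3.5, 2.1, 17.9]
finger_gap: 0.586
```

Call:
servo_tool(rows=[[[0,0,0],0,0.4],[[0,0,0],0,0.6],[[0,0,0],0,0.6],[[0,0,0],0,0.6],[[0,0,-15],0,0.6],[[0,0,-50],0,0.6],[[0,0,-75],0,0.6],[[0,0,-75],0,0.6]])

```text
t: 25.8
tcp_pos: [0.4316, -0.2893, 0.3231]
tool_rot: [0.993, -0.12, 0.007, -0.001]
force: [-0.3, -0.8, -0.2]
finger_gap: 0.798
```

Run:
```python
from h import *
s=wr("after2.png",0);print(ring(s,(.4284,-.2863),.0833,.052,.045))
P=cloud(s);z=P[...,2];d=np.hypot(P[...,0]-.4284,P[...,1]+.2863);m=(d>.013)&(d<.025)&(z<.15);print("ring top z",np.percentile(z[m],[2,25,50,75,98]).round(4), "pin top",top(s,(.4285,-.2864),.003))
print(goto((.6517,.2054),.30,-13.8))
```

```text
(4019, array([ 428.8, -286.3]), 25.9, 'fit', array([ 0.429 , -0.2864,  0.0256]))
ring top z [0.0821 0.083  0.0835 0.084  0.0849] pin top [0.1023 0.1029 0.1033]
(array([  95.7, -532.6,   25.1]), np.float64(-0.0), 'yaw now', np.float64(-13.84))
```

Bearing top 0.0835 (expected 0.0833), level, at (0.429, −0.2864). Now the collar.

Call:
servo_tool(rows=[[[8,-40,0],0,0.5],[[16,-88,0],0,0.4],[[25,-136,0],0,0.4],[[33,-184,0],0,0.4],[[42,-232,0],0,0.4],[[51,-280,0],0,0.4],[[59,-328,0],0,0.4],[[68,-376,0],0,0.4]])

```text
t: 26.65
tcp_pos: [0.587, 0.062, 0.3221]
tool_rot: [0.993, -0.12, 0.003, -0.002]
force: [0.1, -0.7, -0.8]
finger_gap: 0.701
```

```bash
python3 -c "
from h import *
print(goto((.6517,.2054),.30,-13.8))"
```

```text
(array([  28.4, -154.6,   22.9]), np.float64(-0.0), 'yaw now', np.float64(-13.83))
```

Call:
servo_tool(rows=[[[8,-44,5],0,0.4],[[16,-88,10],0,0.4],[[23,-128,15],0,0.4],[[28.4,-154.6,22.9],0,0.4],[[28.4,-154.6,22.9],0,0.4],[[28.4,-154.6,22.9],0,0.4],[[28.4,-154.6,22.9],0,0.4]])

```text
t: 27.35
tcp_pos: [0.6511, 0.2045, 0.2989]
tool_rot: [0.993, -0.121, 0.002, -0.001]
force: [-0.9, 0.3, 0.4]
finger_gap: 0.696
```

Run:
```python
from h import *
s=wr("wcol.png",0);r=ring(s,(.6517,.2054),.015,.044,.04);print(r)
u,v=proj(s,[*r[-1][:2]+[0,.016],.015])[0].astype(int);print(u,v,"bgr on ring",s["image"][v,u])
print(aimv((-1,.3,174),(*r[-1][:2],0.0)))
```

```text
(1951, array([653.1, 205.7]), 21.8, 'fit', array([0.6532, 0.2057, 0.0215]))
296 198 bgr on ring [163  89  46]
t 27.4 tcp [0.6513 0.2042 0.2994] point [0.6512 0.2045 0.1254] tilt [5.5 1.9] F [ 0.4 -0.4  0.2] gap 0.699
(array([  1. ,  -1.3, 125.4]), np.float64(-0.1))
```

Blue ring confirmed by colour, OD 43.5 mm. Descend and grip gently.

Call:
servo_tool(rows=[[[1,-1.3,40],0,0.4],[[1,-1.3,80],0,0.4],[[1,-1.3,110],0,0.4],[[1,-1.3,123],0,0.4],[[1,-1.3,126],0,0.4],[[1,-1.3,126],0,0.4],[[1,-1.3,126],0,0.4]])

```text
t: 28.1
tcp_pos: [0.6542, 0.2054, 0.1754]
tool_rot: [0.993, -0.121, 0.004, -0.002]
force: [0.2, 0.1, 0.6]
finger_gap: 0.702
```

Call:
servo_tool(rows=[[[0,0,0],0,0.2],[[0,0,0],0,0],[[0,0,0],0,-0.2],[[0,0,0],0,-0.5],[[0,0,0],0,-0.5]], force=30)

```text
t: 28.6
tcp_pos: [0.6551, 0.2055, 0.1779]
tool_rot: [0.993, -0.121, 0.006, -0.002]
force: [-0.4, -0.7, 5.4]
finger_gap: 0.496
```

Call:
servo_tool(rows=[[[0,0,-10],0,-0.5],[[0,0,-40],0,-0.5],[[0,0,-80],0,-0.5],[[0,0,-122],0,-0.5],[[0,0,-122],0,-0.5],[[0,0,-122],0,-0.5]])

```text
t: 29.2
tcp_pos: [0.6537, 0.2053, 0.3026]
tool_rot: [0.993, -0.121, 0.008, -0.003]
force: [0.1, 0.7, -0.7]
finger_gap: 0.501
```

Run:
```python
from h import *
s=wr("held3.png",0);p=held(s)*1000;h=cv2.cvtColor(s["image"],cv2.COLOR_BGR2HSV)
m=(cv2.inRange(h,(95,80,30),(130,255,255))>0)&(np.hypot(p[...,0],p[...,1])<35)&(p[...,2]>140)&(p[...,2]<190);q=p[m]
md=np.median(q[:,2]);t=q[np.abs(q[:,2]-md)<2.5];c,r=cv2.minEnclosingCircle(t[:,:2].astype(np.float32));print(len(q),md,c,r,np.linalg.lstsq(np.c_[t[:,:2],np.ones(len(t))],t[:,2],rcond=None)[0].round(3))
print(aimv((*c,md+15),(.4286,-.2863,.122)))
```

```text
7003 161.06674539494747 (-2.7302238941192627, -0.4676739573478699) 21.957561492919922 [ 1.20000e-02 -4.00000e-03  1.60978e+02]
t 29.25 tcp [0.6531 0.2052 0.3007] point [0.653  0.2068 0.1246] tilt [13.5  2.9] F [-0.5 -0.4 -0.5] gap 0.498
(array([-99.3, 532.6,  -1.9]), np.float64(-0.1))
```

Collar held level (bottom ~176 mm ahead of the TCP). Back to the pin.

Call:
servo_tool(rows=[[[-6,32,-5],0,-0.5],[[-15,79,-5],0,-0.5],[[-23,126,-5],0,-0.5],[[-32,173,-5],0,-0.5],[[-41,220,-5],0,-0.5],[[-50,267,-5],0,-0.5],[[-58,314,-5],0,-0.5],[[-67,360,-5],0,-0.5]])

```text
t: 30.05
tcp_pos: [0.5, -0.1295, 0.3013]
tool_rot: [0.993, -0.121, 0.005, -0.003]
force: [1.1, -0.0, 0.2]
finger_gap: 0.499
```

```bash
python3 -c "
from h import *
print(aimv((-3.3,-.2,176.3),(.4286,-.2863,.120)))"
```

```text
t 30.05 tcp [ 0.5    -0.1295  0.3013] point [ 0.4987 -0.1277  0.125 ] tilt [10.6  4.3] F [ 1.1 -0.   0.2] gap 0.499
(array([-30. , 170.8,   3.6]), np.float64(-0.1))
```

Call:
servo_tool(rows=[[[-8,45,0],0,-0.5],[[-16,90,0],0,-0.5],[[-24,135,0],0,-0.5],[[-29,163,2],0,-0.5],[[-30,170.8,3],0,-0.5],[[-30,170.8,3],0,-0.5],[[-30,170.8,3],0,-0.5],[[-30,170.8,3],0,-0.5]])

```text
t: 30.85
tcp_pos: [0.4302, -0.2865, 0.2966]
tool_rot: [0.993, -0.12, 0.004, -0.003]
force: [0.8, -0.4, 0.6]
finger_gap: 0.498
```

```bash
cat >> h.py <<'E'
def col(name):
    s=wr(name,0);p=held(s)*1000;h=cv2.cvtColor(s["image"],cv2.COLOR_BGR2HSV)
    m=(cv2.inRange(h,(95,80,30),(130,255,255))>0)&(np.hypot(p[...,0],p[...,1])<35)&(p[...,2]>140)&(p[...,2]<190);q=p[m]
    md=np.median(q[:,2]);t=q[np.abs(q[:,2]-md)<2.5];c,r=cv2.minEnclosingCircle(t[:,:2].astype(np.float32));print(len(q),md.round(1),np.round(c,1),round(r,1))
    print(aimv((*c,md+15),(.4286,-.2863,.0833)))
    P=cloud(s);z=P[...,2];g=(np.hypot(P[...,0]-.4285,P[...,1]+.2863)<.009)&(z>.097)&(z<.106)&(h[...,1]<80);print("pin pts",g.sum(),P[g].mean(0).round(4) if g.any() else"",cv2.minEnclosingCircle(P[g][:,:2].astype(np.float32)*1000) if g.sum()>5 else "")
E
python3 -c "
from h import *
col('over3.png')"
```

```text
7069 163.1 [-4.2  0.1] 22.1
t 30.9 tcp [ 0.4303 -0.2865  0.2967] point [ 0.428  -0.2847  0.1186] tilt [10.   5.2] F [-0.2  0.1  0.5] gap 0.494
(array([ 0.7,  1.7, 35.3]), np.float64(0.0))
pin pts 13 [ 0.422  -0.2841  0.0988] ((422.0396728515625, -284.216796875), 2.0865695476531982)
```

Call:
servo_tool(rows=[[[0.8,1.5,0],0,-0.5],[[0.8,1.5,5],0,-0.5],[[0.8,1.5,10],0,-0.5],[[0.8,1.5,15],0,-0.5],[[0.8,1.5,19],0,-0.5],[[0.8,1.5,19],0,-0.5],[[0.8,1.5,19],0,-0.5]])

```text
t: 31.6
tcp_pos: [0.4308, -0.2881, 0.2775]
tool_rot: [0.993, -0.12, 0.004, -0.003]
force: [0.5, 0.7, -0.1]
finger_gap: 0.493
```

```bash
python3 -c "
from h import *
col('over3b.png')"
```

```text
7116 163.1 [-4.4  0.2] 22.3
t 31.65 tcp [ 0.4309 -0.2882  0.2777] point [ 0.4284 -0.2863  0.0995] tilt [10.   5.3] F [-0.4 -1.  -1. ] gap 0.497
(array([ 0. ,  0. , 16.2]), np.float64(0.0))
pin pts 548 [ 0.4281 -0.2864  0.101 ] ((427.707763671875, -286.4101867675781), 7.774176120758057)
```

The pin's tip is inside the collar's bore, centred within 1 mm. Lowering.

Call:
servo_tool(rows=[[[0,0,4],0,-0.5],[[0,0,8],0,-0.5],[[0,0,12],0,-0.5],[[0,0,15],0,-0.5],[[0,0,16],0,-0.5],[[0,0,16],0,-0.5]])

```text
t: 32.25
tcp_pos: [0.431, -0.2881, 0.2614]
tool_rot: [0.993, -0.12, 0.004, -0.003]
force: [0.4, 0.7, -0.3]
finger_gap: 0.5
```

Call:
servo_tool(rows=[[[0,0,1],0,-0.5],[[0,0,2],0,-0.5],[[0,0,3],0,-0.5],[[0,0,3],0,-0.5]])

```text
t: 32.65
tcp_pos: [0.4311, -0.288, 0.2607]
tool_rot: [0.993, -0.12, 0.005, -0.003]
force: [-3.4, 2.7, 16.2]
finger_gap: 0.495
```

Contact. Release and retreat.

Call:
servo_tool(rows=[[[0,0,0],0,0],[[0,0,0],0,0.4],[[0,0,0],0,0.4],[[0,0,0],0,0.4],[[0,0,-15],0,0.4],[[0,0,-50],0,0.4],[[0,0,-80],0,0.4],[[0,0,-80],0,0.4]])

```text
t: 33.45
tcp_pos: [0.4312, -0.2893, 0.3439]
tool_rot: [0.993, -0.12, 0.008, -0.0]
force: [-0.7, -1.6, -0.6]
finger_gap: 0.698
```

Call:
servo_tool(rows=[[[0,0,-10],0,0.4],[[0,0,-10],0,0.4],[[0,0,-10],0,0.4]])

```text
t: 33.75
tcp_pos: [0.4309, -0.2892, 0.3534]
tool_rot: [0.993, -0.12, 0.008, -0.001]
force: [0.7, 1.2, -0.2]
finger_gap: 0.7
```

Run:
```python
from h import *
st=sense();print(st["t"],st["tcp_pos"],st["force"])
s=wr("fin.png",0);print(ring(s,(.4286,-.2863),.0983,.044,.04))
P=cloud(s);z=P[...,2];d=np.hypot(P[...,0]-.4286,P[...,1]+.2863);m=(d>.013)&(d<.021)&(z<.15);print("ring top z",np.percentile(z[m],[2,25,50,75,98]).round(4), "pin top",top(s,(.4285,-.2864),.003))
a=cv2.resize(s["image"][100:340,200:440],(400,400))
s=snapshot("side");u,v=proj(s,[.428,-.286,.07])[0].astype(int);b=cv2.resize(s["image"][v-40:v+40,u-40:u+40],(400,400),interpolation=cv2.INTER_CUBIC)
cv2.imwrite("pics/fin2.png",np.hstack([a,b]))
# bystanders unmoved? compare with start, side view
s0=np.load("pics/side0.npy",allow_pickle=True).item();
for nm,(u,v) in(("worn",(301,189)),("screwdriver",(375,228)),("pliers",(232,204))):
    w=np.s_[v-14:v+15,u-28:u+29];print(nm,"mean abs diff",np.abs(s["image"][w].astype(int)-s0["image"][w]).mean().round(2))
```

```text
33.75 [ 0.43092237 -0.28918199  0.35340213] [ 0.71428289  1.20785828 -0.18201285]
(2751, array([ 429.3, -286.5]), 22.0, 'fit', array([ 0.4294, -0.2866,  0.0216]))
ring top z [0.0969 0.0979 0.0983 0.0987 0.0996] pin top [0.1024 0.103  0.1036]
worn mean abs diff 1.6
screwdriver mean abs diff 1.37
pliers mean abs diff 1.29
```

View pics/fin2.png

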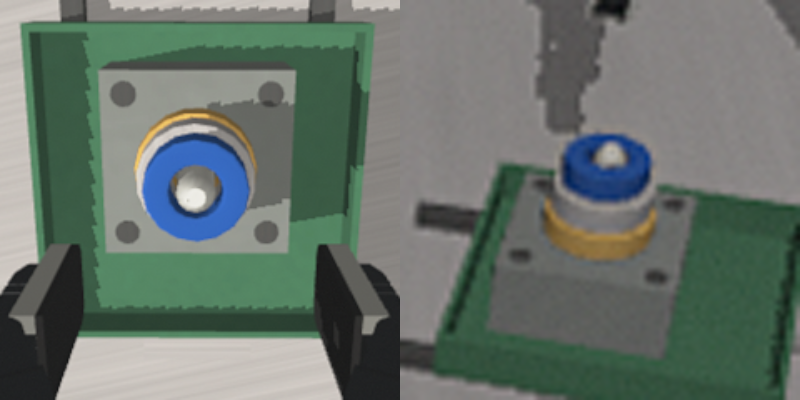

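The last picture shows brass, steel and blue stacked flat around the pin at (195,190) on the left and (605,195) on the right, with the gripper clear. Collar top is 0.0983 (expected 0.0983). Handing in.

```bash
python3 -c "
from station import sign_off
print(sign_off())"
```

```text
the job is handed in; nothing more can be done
None
```

I pulled the pin from the case and stood it in the foot's socket. The brass washer, the good steel bearing and the blue collar then went onto it in that order. Everything was released and the job handed in at about 34 s of the 128 s allowed.

**Last checks:**
- **Pin:** its top is at z = 0.1024 m, against 0.1023 m expected for a fully seated pin, and it measured upright after release.
- **Stack:** washer, bearing and collar tops are at about 0.0685, 0.0835 and 0.0983 m (expected 0.0683, 0.0833 and 0.0983). They lie flat and are centred within about 1 mm of the pin.
- **Forces:** contact forces read after each placing stayed below 19 N.
- **Other things:** the worn bearing, screwdriver and pliers look unchanged in the side camera, and the gripper stood open well above the stack.

**Disagreements:** the wrist camera and the arm's own position readings differed by up to about 2 mm. I corrected for this by measuring the pin and each part within the same wrist picture. No check failed.

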